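# Nest the walnut sieves and hold the shaker on full

### The job

The brushed sieves need their dust shaken out: on the shaker, nest the fine steel sieve squarely in the catch pan that already sits there, and the coarse brass sieve squarely in the fine one, lowering them in rather than dropping them. Only once the nest is complete, turn the spring-return dial clockwise past its one-dot and two-dot clicks to the three-dot position and keep it there, so that the program finishes while the robot is still holding the dial on three dots. Leave the lid, brush, jar, wrench, scoop and walnut shells where they are.

Things in the scene. Friction and masses are not known exactly. Their poses are not given: they have to be found in the camera images.
- shaker: Bench sieve shaker, fixed: blue-grey housing 240 mm deep (x), 340 mm wide (y), deck 72 mm above the bench. Origin: centre of its underside; x to its back, away from the operator, y left, z up. Left on the deck a square spring-mounted aluminium shaking table (128 mm) whose seat ring carries the pan; right the dial on a black panel with dots; right back a red stop button and a lamp, not used.
- shaker_seat (a point): Point on the axis of the seat ring (82 mm across, its top 118 mm above the bench), 108 mm above the bench, where the pan's origin lies when seated (shaker's x = 0, y = +85 mm).
- pan: Catch pan, steel, solid floor, loose, 160 g, already in the seat ring. Pan and both sieves have one shape: round open frame 66 mm outside (67 mm at the rim bead), bore 62 mm, from 10 to 50 mm above the origin; below it a skirt 59 mm outside, 10 mm high, chamfered to 55 mm at its foot; floor 13 mm above the origin, inside 37 mm deep. Origin: centre of the skirt's underside; z up.
- fine: Fine sieve, steel, grey floor with many 3 mm holes, 105 to 180 g, shaped as the pan, upright on the bench (rim 50 mm up); grip across the frame near the rim. Origin as the pan's. It nests by its skirt slipping into the bore below (1.5 mm clearance all round) until its shoulder rests on that rim: its origin is then 40 mm above the lower one's, and its rim 40 mm above the lower rim.
- coarse: Coarse sieve, brass all over, floor with a few 9 mm holes, 110 to 195 g. Shape, origin, grip and nesting as for the fine sieve; it stands upright on the bench.
- dial_turn (a joint): Angle of the dial, rad; grows clockwise seen from above. 0 at rest (green dot); clicks at 0.40 (one white dot), 0.80 (two dots) and 1.20 (three dots); stop at 1.26. Let go, a spring returns it to 0 from everywhere: 0.03 N m at rest, 0.12 N m at three dots, the clicks adding or taking 0.035 N m on the way.
- dial: Black dial on a vertical axis: flange 60 mm across, 8 mm high, with an upright grip bar across it, 56 mm long, 12 mm thick, from 8 to 42 mm above the origin. Origin: on the axis, 82 mm above the bench (shaker's x = -20, y = -100 mm). Its x runs along the bar to the pointer end (white line): at rest 0.60 rad left (counter-clockwise) of the shaker's x, at three dots 0.60 rad right of it.
- dial_top (a point): Point on the dial's axis at the top of the grip bar, 124 mm above the bench.
- dial_tip (a point): Pointer end of the grip bar, 28 mm from the axis, 107 mm above the bench.
- lid: Bystander: steel sieve lid 68 mm across with a black knob, 22 mm high, lying on the bench. Origin: centre of its underside.
- brush: Bystander: sieve brush lying on the bench in front of the shaker. Its x lies along it.
- jar: Bystander: brown-filled jar with an aluminium cap, 64 mm across, 85 mm high. Origin: centre of its underside.
- wrench: Bystander: steel wrench lying on the bench at the right. Its x lies along it.
- scoop: Bystander: small aluminium hand scoop with a black handle, lying at the left, about 170 mm long. Its x lies along it.
- shell0: Bystander: half walnut shell, 38 mm across, 17 mm high, on the right.
- shell1: Bystander: half walnut shell, 38 mm across, 17 mm high, on the left.
Things that resemble listed ones, but are neither listed nor needed, are in the scene too. Of the things that look like the coarse, take the one that is farthest from the robot's base at the start. What is shaped like the fine but purple is not meant.

How it is judged:
On the way, in this order (a step that is already met when the one before it is completed fails the run):
1. the nest is complete on the shaker: pan in its seat, fine sieve in the pan, coarse sieve in the fine one, both let go and at rest (horizontal distance between pan and shaker_seat below 0.004 m and z of pan in the frame of shaker_seat below 0.003 m and angle between each of pan, fine, coarse's own z axis and vertical below 0.05 rad and horizontal distance between fine and pan below 0.0035 m and z of fine in the frame of pan between 0.037 and 0.0425 m and horizontal distance between coarse and fine below 0.0035 m and z of coarse in the frame of fine between 0.037 and 0.0425 m and linear speed of each of pan, fine, coarse below 0.03 m/s and contact force between the fingers and fine below 0.1 N and contact force between the fingers and coarse below 0.1 N), for 0.2 s.
2. the dial is held at three dots for a second (value of joint dial_turn above 1.1 rad and contact force between any of the fingers, the arm and dial above 0.5 N), for 1 s.
At the end, for the whole second after the job is handed in: Pan in its seat (within 4 mm), fine sieve in it and coarse in the fine one (axes within 3.5 mm, each 37 to 42.5 mm above the one below, tilt under 0.05 rad), at rest and let go; the dial steady above 1.1 rad (three dots: 1.20), the robot bearing on it with over 0.5 N (all of step 1 and all of step 2 and velocity of joint dial_turn between -0.15 and 0.15 rad/s); the arm keeps its last pose, push and grip.
It fails at once if the dial turned (more than 0.25 rad) while the nest is not complete (value of joint dial_turn above 0.25 rad and (horizontal distance between fine and pan above 0.008 m or horizontal distance between coarse and fine above 0.008 m or z of coarse in the frame of fine below 0.03 m or z of coarse in the frame of fine above 0.048 m or z of fine in the frame of pan above 0.048 m)).
It fails at once if a sieve dropped (falling freely at more than 0.6 m/s, about 2 cm of fall) ((linear speed of fine above 0.6 m/s and contact force between the fingers and fine below 0.02 N) or (linear speed of coarse above 0.6 m/s and contact force between the fingers and coarse below 0.02 N)).
It fails at once if the lid, brush, jar, wrench, scoop or a walnut shell pushed more than 30 mm from its place (distance of any of lid, brush, jar, wrench, scoop, shell0, shell1 from where it was at the start of the episode above 0.03 m).
It also fails if it takes over 72 s, if anything falls off the work surface, if the arm or the gripper's body presses on something with over 40 N, if the wrist force passes 120 N, or if a joint passes its speed limit or range.

### The arm

A 7-joint arm with a two-finger parallel gripper is mounted at the origin on the work surface. World frame = base frame: x ahead of the robot, y to its left, z up, the work surface at z = 0. Lengths are in m, angles in rad, forces in N, time in s.
With the tool pointing down it reaches from about 0.425 to 0.925 m from the base axis. Payload 6.8 kg.
Tool frame: the origin (TCP) lies at the centre of the arm's flange, where the gripper is bolted on; the fingertips stand 173 mm ahead of it and the grasp point (between the pads) lies 155 mm ahead of it; z points along the fingers, y is the direction in which the jaws open and shut (so a half turn about z gives the same grasp; the last joint's range is limited). The gripper opens to 85 mm and grips with 20 to 120 N. Pads are 22 mm wide; open, the fingers measure 114 mm over their backs; the gripper's body (76 mm by 85 mm) begins 54 mm behind the grasp point. The pads swing forward as they close: fully open they stand 13 mm farther back than shut.
Start: joints at [-1.455, 0.477, 0.022, 1.555, -0.011, 1.109, -0.083], TCP at [0.15, 0.658, 0.405] pointing down, gripper open.
Joint ranges: [-2.96, 2.96], [-0.34, 2.1], [-1.41, 1.46], [0.24, 2.44], [-1.37, 4.51], [0.17, 1.92], [-2.96, 2.96]. Speed limits (rad/s): [2.39, 2.39, 3.14, 3.14, 3.14, 3.14, 3.14].

### API

Orientations are given as a rotation vector (axis times angle).
In Python, from bench import readout, grab_frame, camera_model, r gives the robot as it stands.
- The arm moves only by the tool apply_moves, never from a script. Its argument "deltas" is a list of rows, each an object with "xyz": the shift along the world's x, y, z in m, a list of three; "turn": the turn about the world's z in rad. In form: [{"xyz": [dx, dy, dz], "turn": turn}, ...]. A call has 1 to 12 rows; each row shifts and turns the commanded pose from where the row before left it; what a row does not reach is not made up. A row lasts 1/12 s, in which the tool goes at most 41.7 mm and 7.16 degrees, less where a joint would pass 70% of its speed; a pose out of reach is approached as far as the arm can. A call with a gripper value outside its range is refused whole. "claw" is the gripper's target within -1 to 1 (shut at 1, half-way at 0, fully open at -1), set as the call begins (left out, the last holds). The fingers move at their own pace and stop on an object; "squeeze" is the grip in N (left out, the last holds). Time passes only in rows, so rows that do not move let the fingers close. It gives the time, the measured TCP pose, the force and the opening at its end, in the units of the state.
- readout.get_obs(): the state, without advancing time (a new reading comes with each control period).
- grab_frame(name): name is "scene" or "top" or "wrist"; returns the picture (420x560x3 uint8, red, green, blue); there is no depth.
- camera_model(name): a dict with "intrinsics" (3x3 intrinsics, pixels), "k1" (the pictures are not rectified: a ray, as slopes to the right and down, at radius r is drawn at 1 + k1 r^2 times it, then the intrinsics apply), "R" (3x3) and "t" (3): a world point X has camera coordinates R X + t. Camera axes: x right, y down, z forward; pixel columns grow to the right and rows downward; lengths in m; the calibration is good to about 2 mm. A picture is of the moment at which its call begins: read the wrist's pose just before it. camera_model takes no time and is no camera call; for the wrist camera it gives the pose at the moment of the call.
- r.hand_in(): hands the job in, once; it reports no verdict.
The state is a dict: "clock": time; "joints": joint angles; "qvel": joint speeds; "tau": joint torques, N m; "tcp_pos": TCP position; "orientation": TCP orientation; "contact_force": force on the tool from outside, world axes, zero at the start; "moment": the same for the moment, N m; "grip_width": finger opening in m.
Only numpy, scipy, OpenCV 4.12 (cv2) and the standard library are available. Lean on these libraries where they do the work, as an engineer would, in place of code of your own. Each camera call takes 0.05 s, during which the arm holds its last target.

## Working session

There is one attempt and no reset: what is moved stays moved. The work goes in short steps, Python scripts to look and compute and a tool call to move; the robot and the scene stay as the last step left them, time stands still between calls to the robot, and variables do not carry over. Pictures are saved under pics/ and viewed, and the job is handed in when it is done.

Besides the shell and the picture viewer there is one more tool, called after "Request:" as name([rows], argument=value, ...), one row to a line, values as JSON. apply_moves: Moves the arm, as the interface text tells. Its arguments: {"type":"object","properties":{"deltas":{"type":"array"},"claw":{"type":"number"},"squeeze":{"type":"number"}},"required":["deltas"]}

```bash
ls; mkdir -p pics; cat > h.py <<'E'
import numpy as np, cv2
from bench import readout, grab_frame, camera_model, r
def shot(cam,fn):
    m=camera_model(cam); im=np.array(grab_frame(cam)); cv2.imwrite('pics/'+fn+'.png',im[:,:,::-1])
    np.savez('pics/'+fn+'.npz',im=im,K=m['intrinsics'],k1=m['k1'],R=m['R'],t=m['t']); return im
def load(fn): return np.load('pics/'+fn+'.npz')
def ray(d,u,v):
    K=d['K'];k=float(d['k1']);p=np.array([[[u,v]]],float)
    q=cv2.undistortPoints(p,K,np.array([k,0,0,0.]))[0,0]
    R=d['R'];return -R.T@d['t'],R.T@np.array([q[0],q[1],1.])
def onz(d,u,v,z):
    o,w=ray(d,u,v);return o+w*(z-o[2])/w[2]
def proj(d,X):
    c=d['R']@np.array(X,float)+d['t'];x,y=c[0]/c[2],c[1]/c[2];s=1+float(d['k1'])*(x*x+y*y)
    K=d['K'];return K[0,0]*x*s+K[0,1]*y*s+K[0,2],K[1,1]*y*s+K[1,2]
def tri(obs):
    A=np.zeros((3,3));b=np.zeros(3)
    for d,u,v in obs:
        o,w=ray(d,u,v);w=w/np.linalg.norm(w);P=np.eye(3)-np.outer(w,w);A+=P;b+=P@o
    X=np.linalg.solve(A,b)
    return X
E
python3 - <<'E'
from h import *
for c in ['scene','top','wrist']: shot(c,c+'0')
print(readout.get_obs())
for c in ['scene','top','wrist']:
    d=load(c+'0');print(c,d['K'],d['k1'],-d['R'].T@d['t'])
E
```

```text
pics
{'clock': 0.15, 'joints': array([-1.45510062,  0.4776258 ,  0.0223373 ,  1.55621825, -0.01148075,
        1.10931811, -0.0830713 ]), 'qvel': array([ 1.46928536e-03, -3.77992453e-03, -4.33168286e-04, -4.98778894e-03,
       -9.56423892e-04, -1.31645033e-04, -5.15874856e-05]), 'tau': array([ 2.78855441e-03, -5.96929801e+01,  1.61028083e+00, -2.81491864e+01,
        1.26615798e-02,  6.53062627e-03, -3.47294110e-05]), 'tcp_pos': array([0.14974362, 0.65796065, 0.40394084]), 'orientation': array([-3.50699971e-01, -3.12190891e+00,  2.26286417e-03]), 'contact_force': array([ 0.27480573, -0.30776764,  0.10751912]), 'moment': array([ 0.02280433, -0.01193545, -0.04345713]), 'grip_width': 0.08516466959795821}
scene [[459.90409625   0.         273.41892526]
 [  0.         459.90409625 213.03080869]
 [  0.           0.           1.        ]] -0.021026686206809555 [ 1.24688213 -0.35374175  1.07966509]
top [[524.549638     0.         278.87924921]
 [  0.         524.549638   206.99543314]
 [  0.           0.           1.        ]] -0.17621496907570955 [ 0.23444112 -0.01365301  1.62776237]
wrist [[350.89432881   0.         279.16578177]
 [  0.         350.89432881 209.40211112]
 [  0.           0.           1.        ]] -0.04227752230794015 [0.07924324 0.67355584 0.37280256]
```

View pics/scene0.png

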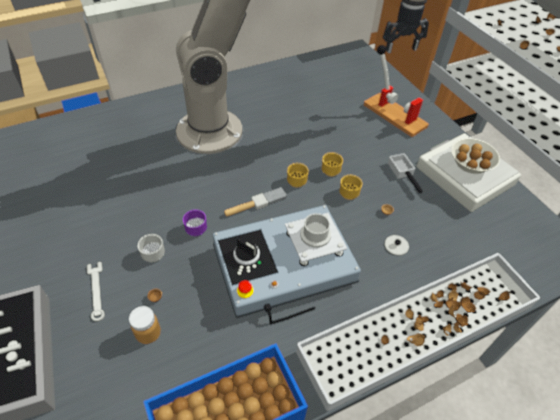

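View pics/top0.png

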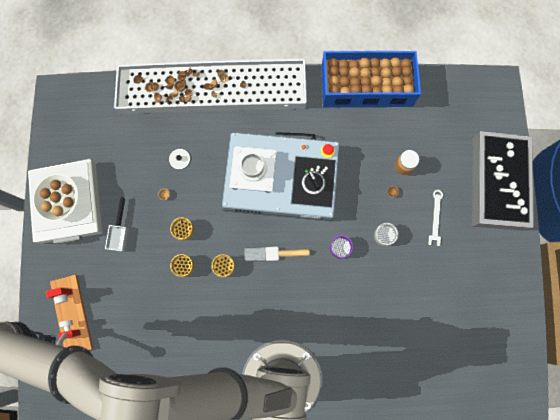

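View pics/wrist0.png

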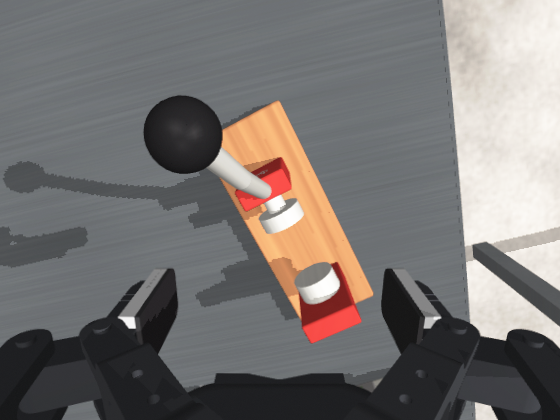

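```bash
python3 - <<'E'
from h import *
d=load('top0');s=load('scene0')
for n,u,v,z in [('c1',181,229,.05),('c2',181,265,.05),('c3',222,265,.05),('fine',386,234,.05),('purple',341,246,.05),('pan',253,167,.158),('dial',313.5,181,.1),('lid',179,158,.02),('jar',408,160,.085),('shell',394,191,.01),('shell1',164,194,.01)]:
    X=onz(d,u,v,z);print(n,X.round(3),np.hypot(*X[:2]).round(3),np.round(proj(s,X)))
a=s['im'][140:310,140:400];b=d['im'][120:280,130:440]
cv2.imwrite('pics/a.png',cv2.resize(a,None,fx=3,fy=3,interpolation=3)[:,:,::-1])
cv2.imwrite('pics/b.png',cv2.resize(b,None,fx=2.5,fy=2.5,interpolation=3)[:,:,::-1])
E
```

```text
c1 [0.463 0.299 0.05 ] 0.551 [350. 182.]
c2 [0.352 0.298 0.05 ] 0.461 [332. 159.]
c3 [0.351 0.173 0.05 ] 0.391 [298. 170.]
fine [ 0.436 -0.327  0.05 ] 0.545 [150. 243.]
purple [ 0.402 -0.188  0.05 ] 0.444 [194. 218.]
pan [0.625 0.07  0.158] 0.629 [313. 221.]
dial [ 0.593 -0.107  0.1  ] 0.603 [246. 248.]
lid [0.697 0.316 0.02 ] 0.765 [396. 241.]
jar [ 0.659 -0.401  0.085] 0.771 [143. 314.]
shell [ 0.578 -0.368  0.01 ] 0.685 [153. 297.]
shell1 [0.582 0.364 0.01 ] 0.686 [387. 210.]
```

View pics/a.png

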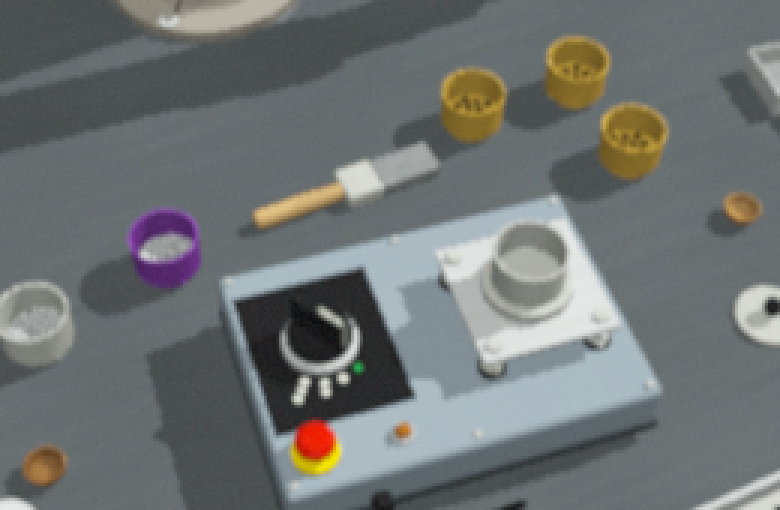

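View pics/b.png

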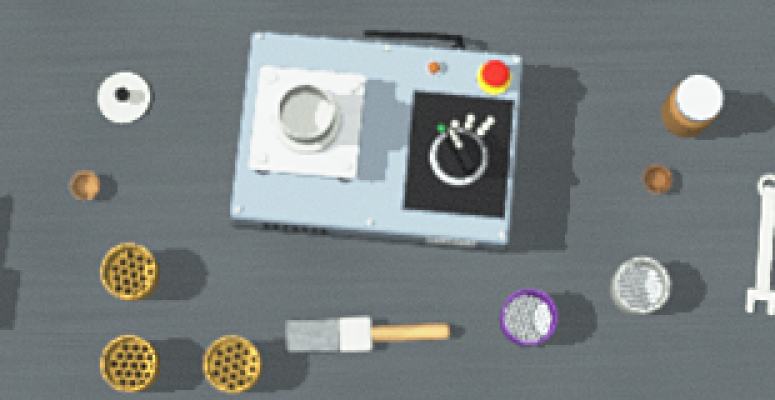

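Request:
apply_moves([
  {"xyz": [0, 0, 0.03], "turn": 0},
  {"xyz": [0.03, -0.03, 0], "turn": 0},
  {"xyz": [0.03, -0.03, 0], "turn": 0},
  {"xyz": [0.03, -0.03, 0], "turn": 0},
  {"xyz": [0.03, -0.03, 0], "turn": 0},
  {"xyz": [0.03, -0.03, 0], "turn": 0},
  {"xyz": [0.03, -0.03, 0], "turn": 0},
], claw=-1)

```text
clock: 0.73
tcp_pos: [0.3277, 0.4796, 0.4346]
orientation: [-0.351, -3.122, 0.0]
contact_force: [1.4, 0.1, 0.2]
grip_width: 0.0858
```

```bash
python3 - <<'E'
from h import *
o=readout.get_obs();print(o['clock'],o['joints'].round(3),o['tcp_pos'].round(3),o['orientation'].round(3))
E
```

```text
0.7333 [-1.156  0.294  0.096  1.758 -0.031  1.091  0.297] [0.328 0.48  0.435] [-0.351 -3.122  0.   ]
```

Request:
apply_moves([
  {"xyz": [0.032, -0.026, -0.005], "turn": 0},
  {"xyz": [0.032, -0.026, -0.005], "turn": 0},
  {"xyz": [0.032, -0.026, -0.005], "turn": 0},
  {"xyz": [0.032, -0.026, -0.005], "turn": 0},
  {"xyz": [0.032, -0.026, 0], "turn": 0},
  {"xyz": [0.032, -0.025, 0], "turn": 0},
  {"xyz": [0, -0.025, 0], "turn": 0},
  {"xyz": [0, 0, 0], "turn": 0},
  {"xyz": [0, 0, 0], "turn": 0},
])

```text
clock: 1.48
tcp_pos: [0.5192, 0.2995, 0.4145]
orientation: [-0.357, -3.121, 0.001]
contact_force: [-0.3, 1.8, -0.3]
grip_width: 0.0856
```

```bash
python3 - <<'E'
from h import *
o=readout.get_obs();print(o['clock'],o['joints'].round(3),o['tcp_pos'].round(3),o['orientation'].round(3))
shot('wrist','w1')
d=load('w1');print(proj(d,[.463,.299,.05]),-d['R'].T@d['t'],d['R'])
E
```

```text
1.4833 [-0.788  0.346  0.206  1.744 -0.079  1.061  0.788] [0.519 0.3   0.414] [-3.570e-01 -3.121e+00  1.000e-03]
(np.float64(265.653501332341), np.float64(125.56363191539558)) [0.44873852 0.31542404 0.3834657 ] [[ 2.25474399e-01  9.74248808e-01 -7.45700584e-04]
 [ 9.34222184e-01 -2.15993604e-01  2.83858546e-01]
 [ 2.76387784e-01 -6.46994850e-02 -9.58865877e-01]]
```

View pics/w1.png

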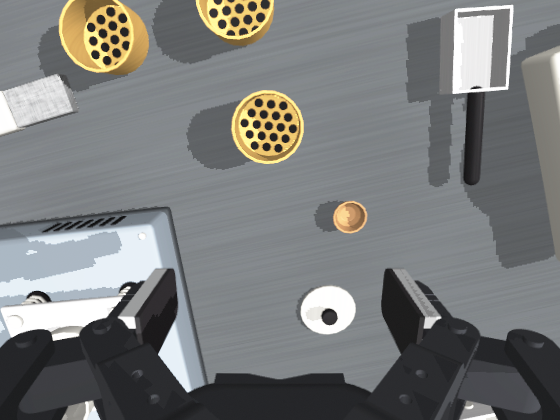

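```bash
cat >> h.py <<'E'
def blob(mask,near):
    mask=cv2.morphologyEx(mask.astype(np.uint8)*255,cv2.MORPH_CLOSE,np.ones((5,5)))
    cs,_=cv2.findContours(mask,cv2.RETR_EXTERNAL,cv2.CHAIN_APPROX_NONE)
    cs=[c for c in cs if cv2.contourArea(c)>100]
    return min(cs,key=lambda c:np.hypot(*(c.reshape(-1,2).mean(0)-near)))
def circ(P):
    P=np.asarray(P)[:,:2];w=np.ones(len(P))
    for _ in range(10):
        A=np.c_[2*P,np.ones(len(P))];s=np.linalg.lstsq(A*w[:,None],(P**2).sum(1)*w,rcond=None)[0]
        rr=np.sqrt(s[2]+s[0]**2+s[1]**2);e=np.hypot(*(P-s[:2]).T)-rr;w=1/(1+(e/.001)**2)
    return s[:2],rr,np.abs(e).mean()
def rim(d,c,z):
    H=cv2.convexHull(c).reshape(-1,2) if False else c.reshape(-1,2)
    return circ([onz(d,u,v,z) for u,v in H])
E
python3 - <<'E'
from h import *
for n,near in [('w1',(268,127)),('top0',(181,229))]:
    d=load(n);hsv=cv2.cvtColor(d['im'],cv2.COLOR_RGB2HSV)
    m=(hsv[...,0]>12)&(hsv[...,0]<35)&(hsv[...,1]>100)&(hsv[...,2]>60)
    c=blob(m,near);e=cv2.fitEllipse(c);print(n,e)
    for z in (.04,.05,.06):print(z,rim(d,c,z))
    if n=='w1': a=(d,*e[0])
    else: print(tri([a,(d,*e[0])]))
E
```

```text
w1 ((266.86968994140625, 126.63539123535156), (70.79943084716797, 72.52058410644531), 173.3728790283203)
0.04 (array([0.4655329 , 0.29927635]), np.float64(0.03398134437620345), np.float64(0.00031471996613081357))
0.05 (array([0.46504326, 0.29974459]), np.float64(0.03299090261933192), np.float64(0.0003054705893460218))
0.06 (array([0.46455364, 0.30021285]), np.float64(0.0320004719819565), np.float64(0.00029622230610786454))
top0 ((181.56419372558594, 228.32452392578125), (21.486793518066406, 22.901611328125), 123.69967651367188)
0.04 (array([0.46704345, 0.29836766]), np.float64(0.03487077896933998), np.float64(0.0013357539465520438))
0.05 (array([0.46557696, 0.29640339]), np.float64(0.034652269369173226), np.float64(0.0013270456086664601))
0.06 (array([0.46411045, 0.29443915]), np.float64(0.034433741437875365), np.float64(0.0013183294486736033))
[0.46525404 0.29919899 0.04129687]
```

Request:
apply_moves([
  {"xyz": [0.024, -0.031, 0.006], "turn": 0},
  {"xyz": [0.024, -0.031, 0.006], "turn": 0},
  {"xyz": [0.024, -0.031, 0.006], "turn": 0},
  {"xyz": [0.024, -0.031, 0.006], "turn": 0},
  {"xyz": [0.024, -0.031, 0.006], "turn": 0},
  {"xyz": [0.024, -0.031, 0.006], "turn": 0},
  {"xyz": [0.024, -0.031, 0], "turn": 0},
  {"xyz": [0, -0.031, 0], "turn": 0},
  {"xyz": [0, 0, 0], "turn": 0},
  {"xyz": [0, 0, 0], "turn": 0},
])

```text
clock: 2.37
tcp_pos: [0.6867, 0.0526, 0.4504]
orientation: [-0.354, -3.121, 0.0]
contact_force: [-0.9, 1.3, -0.7]
grip_width: 0.0855
```

```bash
python3 - <<'E'
from h import *
o=readout.get_obs();print(o['clock'],o['joints'].round(3),o['tcp_pos'].round(3),o['qvel'].round(3))
shot('wrist','w2')
d=load('w2');print(proj(d,[.625,.07,.158]),-d['R'].T@d['t'])
E
```

```text
2.3667 [-0.371  0.477  0.3    1.481 -0.145  1.206  1.295] [0.687 0.053 0.45 ] [-0.043 -0.003 -0.053  0.001 -0.017 -0.002 -0.008]
(np.float64(284.1859440365244), np.float64(117.62457500393784)) [0.61623024 0.06836995 0.41943803]
```

View pics/w2.png

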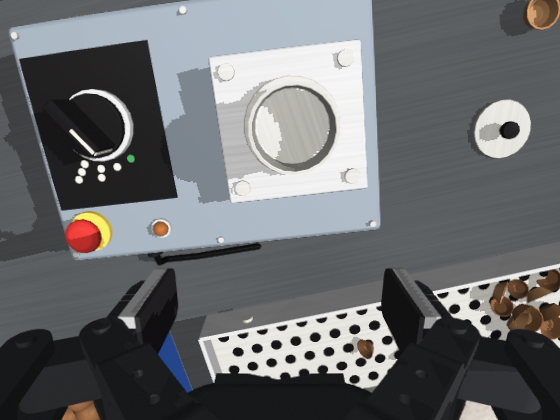

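Request:
apply_moves([
  {"xyz": [-0.005, -0.035, 0], "turn": 0},
  {"xyz": [-0.005, -0.035, 0], "turn": 0},
  {"xyz": [-0.005, -0.035, 0], "turn": 0},
  {"xyz": [-0.005, -0.035, 0], "turn": 0},
  {"xyz": [-0.005, -0.035, 0], "turn": 0},
  {"xyz": [0, 0, 0], "turn": 0},
  {"xyz": [0, 0, 0], "turn": 0},
  {"xyz": [0, 0, 0], "turn": 0},
])

```text
clock: 3.08
tcp_pos: [0.6621, -0.1186, 0.4506]
orientation: [-0.345, -3.122, -0.003]
contact_force: [-0.1, 0.4, 0.1]
grip_width: 0.0854
```

```bash
python3 - <<'E'
from h import *
o=readout.get_obs();print(o['clock'],o['joints'].round(3),o['tcp_pos'].round(3),o['qvel'].round(3))
shot('wrist','w3')
E
```

```text
3.0833 [-0.149  0.451  0.336  1.526 -0.157  1.192  1.564] [ 0.662 -0.119  0.451] [-0.017  0.006 -0.014 -0.002  0.002  0.     0.001]
```

View pics/w3.png

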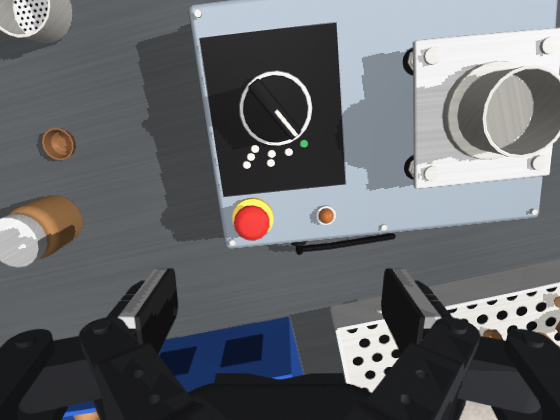

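```bash
python3 - <<'E'
from h import *
d=load('w2');cv2.imwrite('pics/c.png',cv2.resize(d['im'][60:190,220:370],None,fx=5,fy=4.5,interpolation=2)[:,:,::-1])
d=load('w3');cv2.imwrite('pics/e.png',cv2.resize(d['im'][50:190,200:350],None,fx=5,fy=4.2,interpolation=2)[:,:,::-1])
E
```

```text
(no output)
```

View pics/c.png

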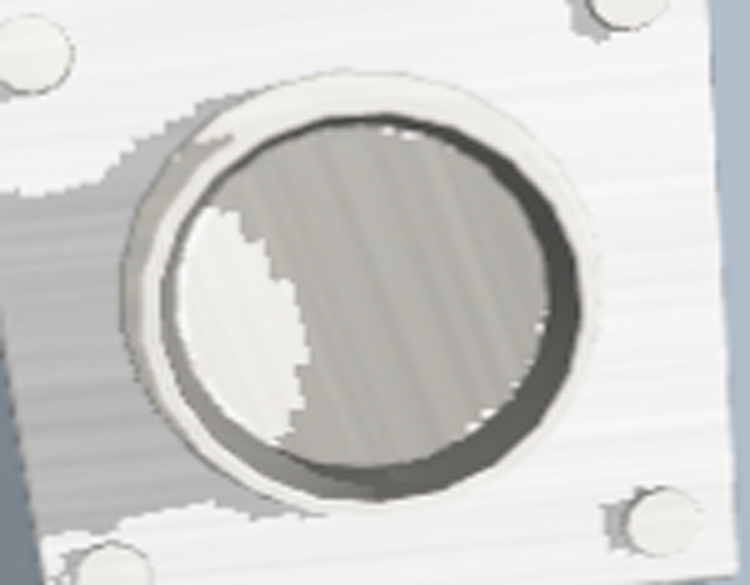

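View pics/e.png

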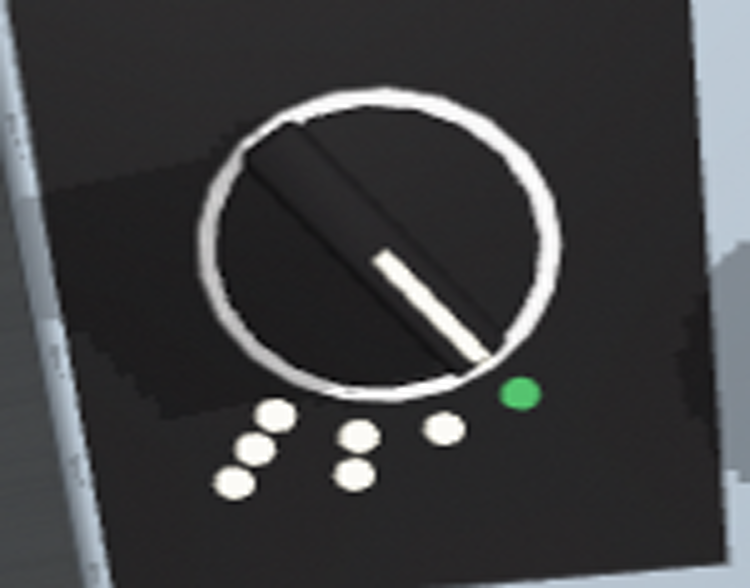

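```bash
cat >> h.py <<'E'
def scan(d,c,r0,r1,sign=1,n=180):
    g=cv2.GaussianBlur(cv2.cvtColor(d['im'],cv2.COLOR_RGB2GRAY).astype(np.float32),(0,0),.8);out=[]
    rs=np.arange(r0,r1,.25)
    for a in np.linspace(0,2*np.pi,n,endpoint=False):
        x=(c[0]+rs*np.cos(a)).astype(np.float32);y=(c[1]+rs*np.sin(a)).astype(np.float32)
        if x.min()<1 or y.min()<1 or x.max()>558 or y.max()>418: continue
        p=cv2.remap(g,x[None],y[None],cv2.INTER_LINEAR)[0];q=np.gradient(p)*sign
        i=q.argmax()
        if q[i]>2: out.append((x[i],y[i]))
    return np.array(out)
E
python3 - <<'E'
from h import *
d=load('w2');p=scan(d,(294,128.3),36,49)
e=cv2.fitEllipseAMS(p.astype(np.float32));print(len(p),e)
for z in(.148,.158,.168):print(z,circ([onz(d,u,v,z) for u,v in p]))
d3=load('w3')
X=onz(d,*e[0],.158);g=proj(d3,X);print('in w3',g)
p3=scan(d3,g,30,49) if g[0]<510 else scan(d3,g,32,52)
for z in(.148,.158,.168):print(z,circ([onz(d3,u,v,z) for u,v in p3]),len(p3))
# dial ring
im=d3['im'].astype(int);m=(im.min(2)>110)
m[:,:230]=0;m[:,330:]=0;m[:60]=0;m[146:]=0
c=blob(m,(275,107));print(cv2.boundingRect(c))
for z in (.08,.09,.1):print(z,rim(d3,c,z))
# green dot, pointer
hsv=cv2.cvtColor(d3['im'],cv2.COLOR_RGB2HSV);gm=(hsv[...,0]>50)&(hsv[...,0]<80)&(hsv[...,1]>100);ys,xs=np.nonzero(gm[100:180,260:340])
G=onz(d3,xs.mean()+260,ys.mean()+100,.082);print('green',G)
a=onz(d3,200+380/5,50+258/4.2,.124);b=onz(d3,200+487/5,50+360/4.2,.124);print('line',a,b,np.arctan2(*(b-a)[[1,0]]))
E
```

```text
180 ((293.5819396972656, 127.84275817871094), (84.25765228271484, 86.26239776611328), 9.381091117858887)
0.148 (array([0.63520836, 0.07513372]), np.float64(0.03196384207729211), np.float64(0.00015827391101350862))
0.158 (array([0.63450979, 0.07488475]), np.float64(0.03078641631602761), np.float64(0.00015248758671943606))
0.168 (array([0.63381116, 0.07463577]), np.float64(0.02960897922962833), np.float64(0.00014669724630904051))
in w3 (np.float64(527.0338471538182), np.float64(111.21666731909649))
0.148 (array([0.63609119, 0.08143891]), np.float64(0.03194092323600927), np.float64(0.0008811473739079118)) 127
0.158 (array([0.6344508 , 0.07464393]), np.float64(0.03076482884573366), np.float64(0.000848711732826045)) 127
0.168 (array([0.63281036, 0.06784896]), np.float64(0.029588749799850215), np.float64(0.0008162700048433463)) 127
(240, 71, 72, 75)
0.08 (array([ 0.59345295, -0.1063632 ]), np.float64(0.03340536233831711), np.float64(0.00024737458369724957))
0.09 (array([ 0.59339647, -0.10626755]), np.float64(0.032421882051916595), np.float64(0.00024009476435603509))
0.1 (array([ 0.59334004, -0.1061719 ]), np.float64(0.03143841129160634), np.float64(0.0002328141347693843))
green [ 0.63030028 -0.08721032  0.082     ]
line [ 0.5953516  -0.10599567  0.124     ] [ 0.61823052 -0.09298821  0.124     ] 0.5169617679495606
```

Request:
apply_moves([
  {"xyz": [-0.022, -0.032, -0.006], "turn": 0},
  {"xyz": [-0.022, -0.032, -0.006], "turn": 0},
  {"xyz": [-0.022, -0.032, -0.006], "turn": 0},
  {"xyz": [-0.022, -0.032, -0.006], "turn": 0},
  {"xyz": [-0.022, -0.032, -0.006], "turn": 0},
  {"xyz": [-0.022, -0.032, -0.006], "turn": 0},
  {"xyz": [-0.022, -0.032, 0], "turn": 0},
  {"xyz": [0, 0, 0], "turn": 0},
  {"xyz": [0, 0, 0], "turn": 0},
  {"xyz": [0, 0, 0], "turn": 0},
])

```text
clock: 3.97
tcp_pos: [0.5091, -0.3435, 0.4147]
orientation: [0.346, 3.122, 0.002]
contact_force: [0.6, 0.5, 1.1]
grip_width: 0.0851
```

```bash
python3 - <<'E'
from h import *
o=readout.get_obs();print(o['clock'],o['joints'].round(3),o['tcp_pos'].round(4),o['qvel'].round(3),o['orientation'])
shot('wrist','w4');d=load('w4');g=proj(d,[.436,-.327,.05]);print(g)
p=scan(d,g,20,33) 
E
```

```text
3.9667 [ 0.189  0.384  0.401  1.718 -0.169  1.073  1.995] [ 0.5091 -0.3435  0.4147] [-0.017  0.005 -0.019 -0.005  0.001  0.     0.002] [3.45803834e-01 3.12188329e+00 1.97470871e-03]
(np.float64(279.17990864601865), np.float64(102.4411616635908))
```

View pics/w4.png

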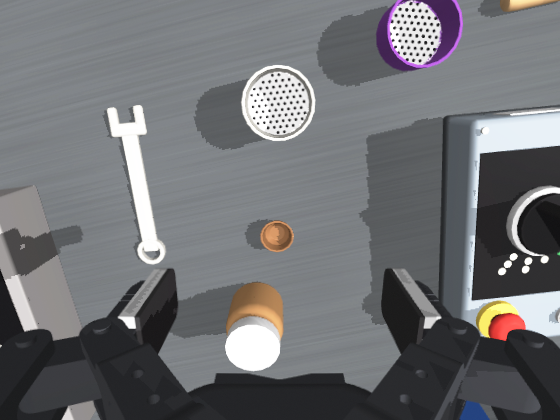

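```bash
python3 - <<'E'
from h import *
d=load('w4');p=scan(d,(279,103),31,44,-1);e=cv2.fitEllipseAMS(p.astype(np.float32));print(e)
for z in(.04,.05,.06):print(z,circ([onz(d,u,v,z) for u,v in p]))
t=load('top0');q=scan(t,(386,234),8,17,-1);et=cv2.fitEllipseAMS(q.astype(np.float32));print(et,tri([(d,*e[0]),(t,*et[0])]))
E
```

```text
((277.8299865722656, 102.97895812988281), (73.73258972167969, 74.91102600097656), 165.03323364257812)
0.04 (array([ 0.43654787, -0.32830993]), np.float64(0.034626735258843154), np.float64(0.00047316213838306895))
0.05 (array([ 0.43660739, -0.3283031 ]), np.float64(0.03361920035019604), np.float64(0.0004594237091547832))
0.06 (array([ 0.43666692, -0.32829626]), np.float64(0.0326116531216706), np.float64(0.00044568325058676905))
((386.0863342285156, 233.6273956298828), (22.324249267578125, 23.345029830932617), 269.94195556640625) [ 0.43675181 -0.3279142   0.04792988]
```

Request:
apply_moves([
  {"xyz": [-0.024, 0.005, -0.028], "turn": 0},
  {"xyz": [-0.024, 0.005, -0.028], "turn": 0},
  {"xyz": [-0.0245, 0.0053, -0.028], "turn": 0},
  {"xyz": [0, 0, -0.035], "turn": 0},
  {"xyz": [0, 0, -0.03], "turn": 0},
  {"xyz": [0, 0, 0], "turn": 0},
  {"xyz": [0, 0, 0], "turn": 0},
  {"xyz": [0, 0, 0], "turn": 0},
])

```text
clock: 4.68
tcp_pos: [0.4368, -0.3299, 0.2671]
orientation: [0.347, 3.12, -0.001]
contact_force: [-0.1, -0.6, 0.0]
grip_width: 0.0854
```

```bash
python3 - <<'E'
from h import *
o=readout.get_obs();print(o['clock'],o['tcp_pos'].round(4),o['qvel'].round(3))
shot('wrist','w5')
E
```

```text
4.6833 [ 0.4368 -0.3299  0.2671] [ 0.007 -0.02   0.013 -0.012 -0.004 -0.005  0.001]
```

View pics/w5.png

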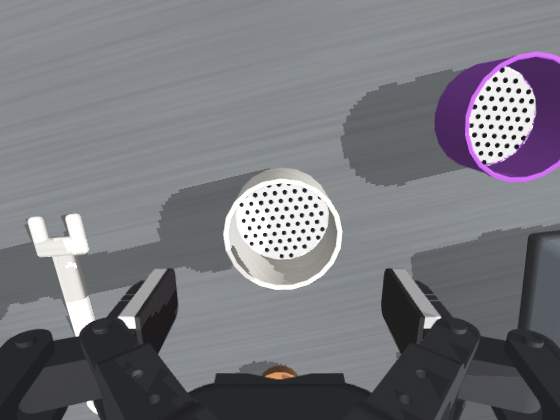

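Request:
apply_moves([
  {"xyz": [0, 0.0015, -0.025], "turn": 0},
  {"xyz": [0, 0, -0.025], "turn": 0},
  {"xyz": [0, 0, -0.022], "turn": 0},
  {"xyz": [0, 0, 0], "turn": 0},
  {"xyz": [0, 0, 0], "turn": 0},
])

```text
clock: 5.15
tcp_pos: [0.4357, -0.329, 0.1947]
orientation: [0.35, 3.121, -0.0]
contact_force: [0.1, 0.1, -0.4]
grip_width: 0.0853
```

Request:
apply_moves([
  {"xyz": [0, 0, 0], "turn": 0},
  {"xyz": [0, 0, 0], "turn": 0},
  {"xyz": [0, 0, 0], "turn": 0},
  {"xyz": [0, 0, 0], "turn": 0},
  {"xyz": [0, 0, 0], "turn": 0},
  {"xyz": [0, 0, 0], "turn": 0},
  {"xyz": [0, 0, 0], "turn": 0},
], claw=1, squeeze=30)

```text
clock: 5.73
tcp_pos: [0.436, -0.3293, 0.1962]
orientation: [0.35, 3.118, -0.002]
contact_force: [-0.7, 2.1, 8.8]
grip_width: 0.0663
```

```bash
python3 - <<'E'
from h import *
o=readout.get_obs();print(o['clock'],o['tcp_pos'].round(4),o['qvel'].round(3),o['grip_width'],o['contact_force'])
shot('wrist','w6')
E
```

```text
5.7333 [ 0.436  -0.3293  0.1962] [-0.001  0.001 -0.001  0.    -0.001  0.001 -0.001] 0.06634441619993962 [-0.71572204  2.07286941  8.75040292]
```

View pics/w6.png

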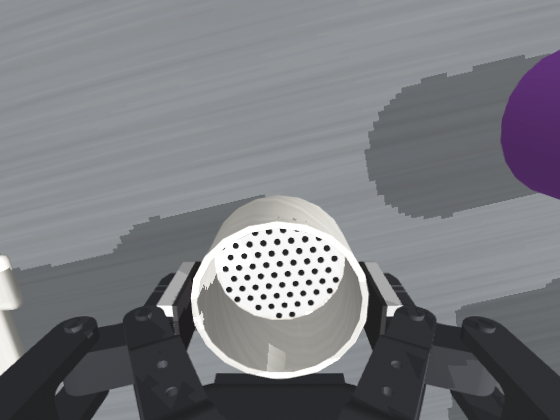

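Request:
apply_moves([
  {"xyz": [0, 0, 0.01], "turn": 0},
  {"xyz": [0, 0, 0.02], "turn": 0},
  {"xyz": [0, 0, 0.035], "turn": 0},
  {"xyz": [0, 0, 0.035], "turn": 0},
  {"xyz": [0, 0, 0.035], "turn": 0},
  {"xyz": [0, 0, 0.035], "turn": 0},
  {"xyz": [0, 0, 0.035], "turn": 0},
  {"xyz": [0, 0, 0.025], "turn": 0},
  {"xyz": [0, 0, 0.015], "turn": 0},
  {"xyz": [0, 0, 0], "turn": 0},
])

```text
clock: 6.62
tcp_pos: [0.4351, -0.3297, 0.444]
orientation: [0.351, 3.114, -0.004]
contact_force: [0.8, 0.0, -0.9]
grip_width: 0.0658
```

Request:
apply_moves([
  {"xyz": [0.01, 0.02, 0], "turn": 0},
  {"xyz": [0.017, 0.035, 0], "turn": 0},
  {"xyz": [0.017, 0.035, 0], "turn": 0},
  {"xyz": [0.017, 0.035, 0], "turn": 0},
  {"xyz": [0.017, 0.035, 0], "turn": 0},
  {"xyz": [0.017, 0.035, 0], "turn": 0},
  {"xyz": [0.017, 0.035, 0], "turn": 0},
  {"xyz": [0.017, 0.035, 0], "turn": 0},
  {"xyz": [0.017, 0.035, 0], "turn": 0},
  {"xyz": [0.017, 0.035, 0], "turn": 0},
  {"xyz": [0.017, 0.035, 0], "turn": 0},
  {"xyz": [0.01, 0.02, 0], "turn": 0},
])

```text
clock: 7.62
tcp_pos: [0.6255, 0.0664, 0.438]
orientation: [-0.343, -3.122, -0.003]
contact_force: [0.4, 0.2, -2.3]
grip_width: 0.0661
```

Request:
apply_moves([
  {"xyz": [0.0085, 0.014, -0.01], "turn": 0},
  {"xyz": [0, 0, 0], "turn": 0},
  {"xyz": [0, 0, 0], "turn": 0},
  {"xyz": [0, 0, 0], "turn": 0},
])

```text
clock: 7.95
tcp_pos: [0.6331, 0.0739, 0.4285]
orientation: [-0.353, -3.121, 0.002]
contact_force: [-0.3, -0.6, -0.8]
grip_width: 0.0661
```

```bash
python3 - <<'E'
from h import *
o=readout.get_obs();print(o['clock'],o['tcp_pos'].round(4),o['qvel'].round(3),o['grip_width'],o['contact_force'],o['orientation'])
shot('wrist','w7');shot('scene','s7')
s=load('s7');print(proj(s,[.634,.075,.2]))
cv2.imwrite('pics/s7c.png',cv2.resize(s['im'][120:300,220:420],None,fx=3,fy=3,interpolation=2)[:,:,::-1])
E
```

```text
7.95 [0.6331 0.0739 0.4285] [ 0.012 -0.013  0.011 -0.005 -0.001 -0.001 -0.001] 0.0661188253771419 [-0.34132213 -0.62222952 -0.83226211] [-3.52969507e-01 -3.12084491e+00  1.95058887e-03]
(np.float64(318.0863679518035), np.float64(212.0486375094552))
```

View pics/w7.png

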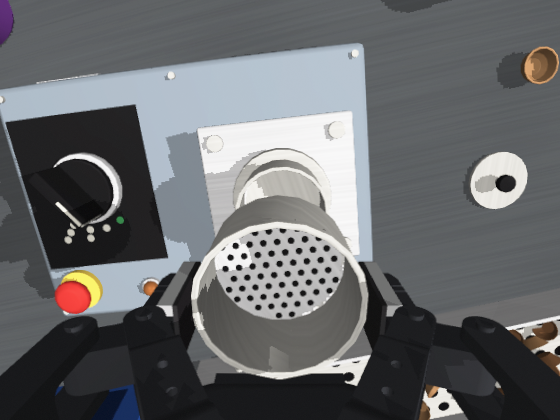

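View pics/s7c.png

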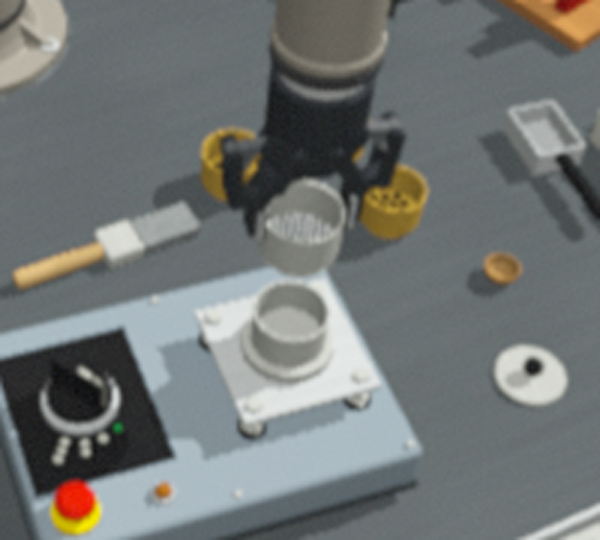

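```bash
python3 - <<'E'
from h import *
for n,tc in(('w6',(.436,-.3293,.1962)),('w7',(.6331,.0739,.4285))):
    d=load(n);p=scan(d,(280,300),68,90,1)
    v=d['im'].copy()
    for q in p: cv2.circle(v,(int(q[0]),int(q[1])),1,(255,0,0),-1)
    cv2.imwrite('pics/v_%s.png'%n,v[180:400,150:420,::-1])
    for dz in(.1362,.1462,.1562):
        c,rr,e=circ([onz(d,u,w,tc[2]-dz) for u,w in p]);print(n,dz,c-tc[:2],rr,e)
E
```

```text
w6 0.1362 [-0.00611205  0.00101143] 0.02796146643596935 0.000491186540031332
w6 0.1462 [-3.76064712e-06 -3.82243465e-04] 0.03063715032081287 0.0005385207723965103
w6 0.1562 [ 0.00610501 -0.00177617] 0.033312540216788186 0.0005861654689637463
w7 0.1362 [-0.00692721  0.00099626] 0.027976015319002352 0.0004776093685648542
w7 0.1462 [-0.00088848 -0.00040397] 0.030639167519831895 0.000523163357873997
w7 0.1562 [ 0.00515062 -0.00180439] 0.033302158903842465 0.0005688161971746545
```

View pics/v_w7.png

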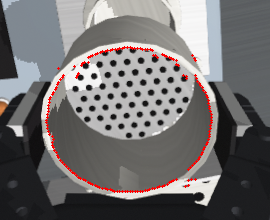

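Request:
apply_moves([
  {"xyz": [0.002, 0.0013, -0.02], "turn": 0},
  {"xyz": [0, 0, -0.02], "turn": 0},
  {"xyz": [0, 0, -0.015], "turn": 0},
  {"xyz": [0, 0, -0.01], "turn": 0},
  {"xyz": [0, 0, 0], "turn": 0},
  {"xyz": [0, 0, 0], "turn": 0},
  {"xyz": [0, 0, 0], "turn": 0},
  {"xyz": [0, 0, 0], "turn": 0},
])

```text
clock: 8.72
tcp_pos: [0.636, 0.0763, 0.3651]
orientation: [0.351, 3.12, 0.001]
contact_force: [0.1, -0.9, -0.9]
grip_width: 0.0658
```

```bash
python3 - <<'E'
from h import *
o=readout.get_obs();print(o['clock'],o['tcp_pos'].round(4),o['qvel'].round(3),o['grip_width'],o['contact_force'],o['orientation'])
shot('scene','s8')
s=load('s8')
cv2.imwrite('pics/s8c.png',cv2.resize(s['im'][160:270,260:380],None,fx=6,fy=5,interpolation=2)[:,:,::-1])
E
```

```text
8.7167 [0.636  0.0763 0.3651] [-0.001  0.002 -0.003  0.002 -0.    -0.002 -0.001] 0.06577797187062837 [ 0.0795802  -0.86170971 -0.90364281] [3.51129310e-01 3.11970708e+00 1.11690768e-03]
```

View pics/s8c.png

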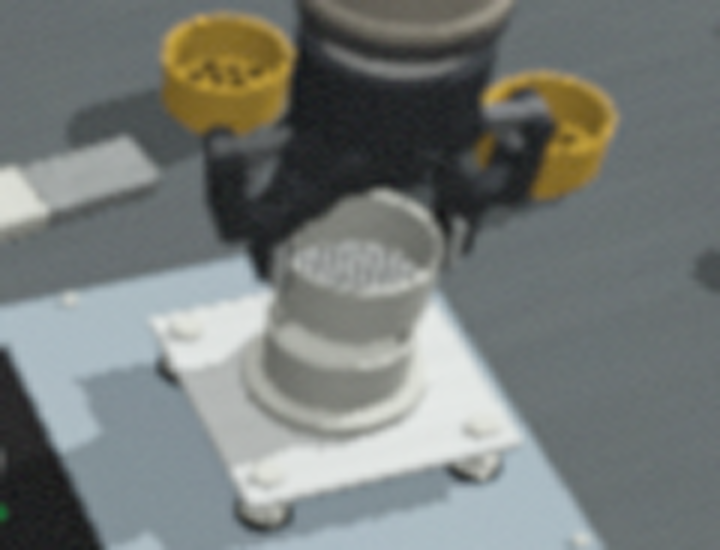

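Request:
apply_moves([
  {"xyz": [-0.001, -0.001, -0.003], "turn": 0},
  {"xyz": [0, 0, -0.003], "turn": 0},
  {"xyz": [0, 0, -0.003], "turn": 0},
  {"xyz": [0, 0, -0.002], "turn": 0},
  {"xyz": [0, 0, -0.002], "turn": 0},
  {"xyz": [0, 0, 0], "turn": 0},
])

```text
clock: 9.27
tcp_pos: [0.6344, 0.0756, 0.35]
orientation: [-0.351, -3.121, 0.001]
contact_force: [0.4, -0.3, -2.6]
grip_width: 0.0661
```

Request:
apply_moves([
  {"xyz": [0, 0, -0.002], "turn": 0},
  {"xyz": [0, 0, -0.002], "turn": 0},
  {"xyz": [0, 0, 0], "turn": 0},
])

```text
clock: 9.52
tcp_pos: [0.6345, 0.0755, 0.3462]
orientation: [-0.351, -3.121, 0.0]
contact_force: [0.5, -0.2, -1.8]
grip_width: 0.0663
```

Request:
apply_moves([
  {"xyz": [0, 0, -0.001], "turn": 0},
  {"xyz": [0, 0, -0.001], "turn": 0},
  {"xyz": [0, 0, 0], "turn": 0},
])

```text
clock: 9.77
tcp_pos: [0.6345, 0.0755, 0.3445]
orientation: [-0.351, -3.122, 0.0]
contact_force: [-0.6, -0.1, -1.2]
grip_width: 0.0659
```

```bash
python3 - <<'E'
from h import *
o=readout.get_obs();print(o['clock'],o['tcp_pos'].round(4),o['grip_width'],o['contact_force'],o['orientation'])
shot('scene','s9')
s=load('s9')
cv2.imwrite('pics/s9c.png',cv2.resize(s['im'][160:270,260:380],None,fx=6,fy=5,interpolation=2)[:,:,::-1])
E
```

```text
9.7667 [0.6345 0.0755 0.3445] 0.06594806564728331 [-0.61412422 -0.1048742  -1.19539948] [-3.50878346e-01 -3.12169694e+00  7.87241123e-05]
```

View pics/s9c.png

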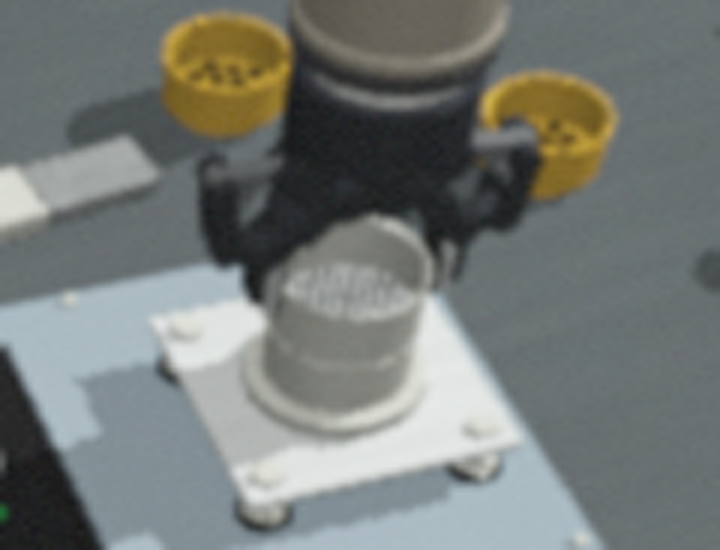

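Request:
apply_moves([
  {"xyz": [0, 0, -0.0007], "turn": 0},
  {"xyz": [0, 0, 0], "turn": 0},
  {"xyz": [0, 0, 0], "turn": 0},
])

```text
clock: 10.07
tcp_pos: [0.6346, 0.0755, 0.3444]
orientation: [0.351, 3.122, 0.0]
contact_force: [-1.1, -0.5, 0.6]
grip_width: 0.0659
```

Request:
apply_moves([
  {"xyz": [0, 0, -0.0007], "turn": 0},
  {"xyz": [0, 0, 0], "turn": 0},
  {"xyz": [0, 0, 0], "turn": 0},
])

```text
clock: 10.32
tcp_pos: [0.6346, 0.0755, 0.3443]
orientation: [0.351, 3.121, 0.001]
contact_force: [-3.4, 0.1, 6.8]
grip_width: 0.0659
```

Request:
apply_moves([
  {"xyz": [0, 0, 0], "turn": 0},
  {"xyz": [0, 0, 0], "turn": 0},
  {"xyz": [0, 0, 0], "turn": 0},
  {"xyz": [0, 0, 0], "turn": 0},
  {"xyz": [0, 0, 0], "turn": 0},
  {"xyz": [0, 0, 0], "turn": 0},
], claw=-1)

```text
clock: 10.82
tcp_pos: [0.6346, 0.0755, 0.3432]
orientation: [-0.351, -3.122, 0.0]
contact_force: [0.8, 0.3, -0.6]
grip_width: 0.0854
```

Request:
apply_moves([
  {"xyz": [0, 0, 0.01], "turn": 0},
  {"xyz": [0, 0, 0.02], "turn": 0},
  {"xyz": [0, 0, 0.03], "turn": 0},
  {"xyz": [0, 0, 0.035], "turn": 0},
  {"xyz": [0.02, -0.003, 0.025], "turn": 0},
  {"xyz": [0.03, -0.006, 0], "turn": 0},
  {"xyz": [0.02, -0.006, 0], "turn": 0},
  {"xyz": [0, 0, 0], "turn": 0},
  {"xyz": [0, 0, 0], "turn": 0},
  {"xyz": [0, 0, 0], "turn": 0},
])

```text
clock: 11.65
tcp_pos: [0.7041, 0.0607, 0.4633]
orientation: [-0.351, -3.121, -0.0]
contact_force: [-0.8, 0.2, 0.1]
grip_width: 0.085
```

```bash
python3 - <<'E'
from h import *
o=readout.get_obs();print(o['clock'],o['tcp_pos'].round(4),o['grip_width'],o['contact_force'],o['orientation'])
shot('scene','s10');shot('wrist','w10')
d=load('w10');print(proj(d,[.6345,.0748,.198]))
s=load('s10')
cv2.imwrite('pics/s10c.png',cv2.resize(s['im'][160:270,260:380],None,fx=6,fy=5,interpolation=2)[:,:,::-1])
E
```

```text
11.65 [0.7041 0.0607 0.4633] 0.08502084702312127 [-0.75429003  0.21130726  0.12593894] [-3.50706053e-01 -3.12103684e+00 -1.06755239e-04]
(np.float64(276.84164440798884), np.float64(108.45073579620386))
```

View pics/s10c.png

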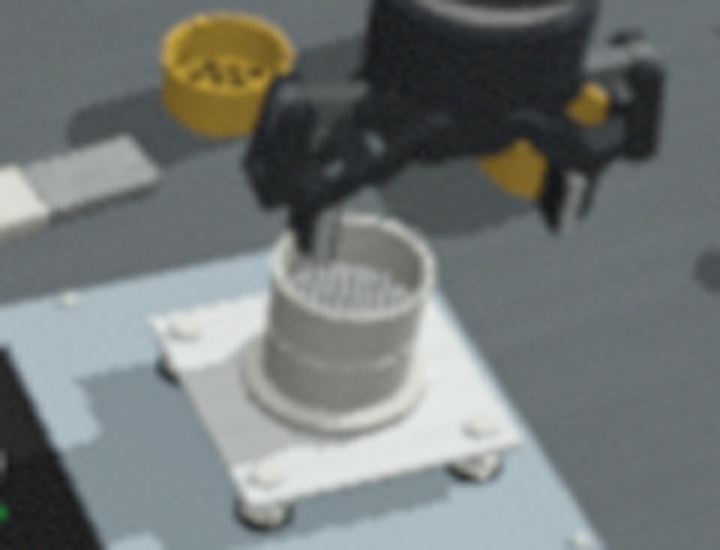

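View pics/w10.png

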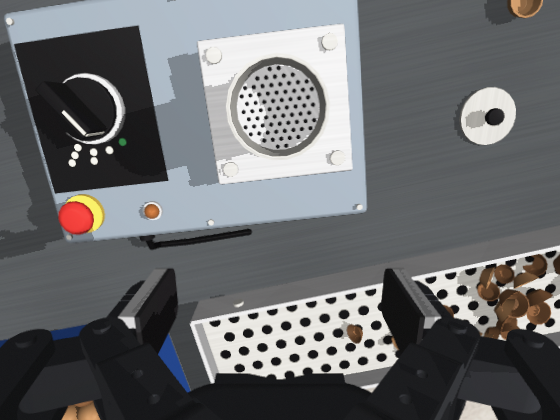

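Fine is seated level in the pan, and its rim centre in the wrist view is near (278,107). I'll measure it next.

```bash
python3 - <<'E'
from h import *
d=load('w10');p=scan(d,(277,107),40,55)
for z in(.188,.198,.208):print(z,circ([onz(d,u,v,z) for u,v in p]),len(p))
E
```

```text
0.188 (array([0.63437487, 0.07525798]), np.float64(0.03209465728500982), np.float64(0.00023603238949267052)) 180
0.198 (array([0.63433437, 0.07531021]), np.float64(0.030781715132591557), np.float64(0.00022638204304037594)) 180
0.208 (array([0.63429388, 0.07536244]), np.float64(0.02946875540444936), np.float64(0.00021673092976097282)) 180
```

Request:
apply_moves([
  {"xyz": [-0.025, 0.025, 0], "turn": 0},
  {"xyz": [-0.03, 0.028, 0], "turn": 0},
  {"xyz": [-0.03, 0.03, -0.01], "turn": 0},
  {"xyz": [-0.03, 0.03, -0.02], "turn": 0},
  {"xyz": [-0.03, 0.03, -0.02], "turn": 0},
  {"xyz": [-0.03, 0.03, -0.02], "turn": 0},
  {"xyz": [-0.03, 0.03, -0.02], "turn": 0},
  {"xyz": [-0.022, 0.025, -0.03], "turn": 0},
  {"xyz": [-0.012, 0.011, -0.03], "turn": 0},
  {"xyz": [0, 0, -0.02], "turn": 0},
  {"xyz": [0, 0, -0.015], "turn": 0},
  {"xyz": [0, 0, 0], "turn": 0},
])

```text
clock: 12.75
tcp_pos: [0.4797, 0.2829, 0.2872]
orientation: [-0.347, -3.118, 0.006]
contact_force: [0.0, -0.4, -0.3]
grip_width: 0.0859
```

Request:
apply_moves([
  {"xyz": [0, 0, 0], "turn": 0},
  {"xyz": [0, 0, 0], "turn": 0},
  {"xyz": [0, 0, 0], "turn": 0},
])

```text
clock: 13.0
tcp_pos: [0.4824, 0.2831, 0.2913]
orientation: [0.351, 3.12, 0.003]
contact_force: [-0.0, -0.5, 0.7]
grip_width: 0.0851
```

```bash
python3 - <<'E'
from h import *
o=readout.get_obs();print(o['clock'],o['tcp_pos'].round(4))
shot('wrist','w11')
E
```

```text
13.0 [0.4824 0.2831 0.2913]
```

View pics/w11.png

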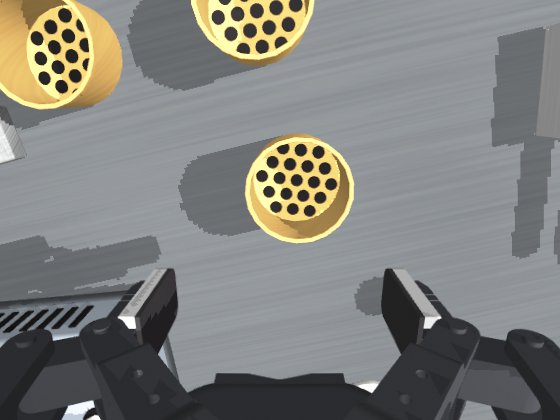

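Request:
apply_moves([
  {"xyz": [-0.0174, 0.0166, -0.01], "turn": 0},
  {"xyz": [0, 0, -0.015], "turn": 0},
  {"xyz": [0, 0, 0], "turn": 0},
  {"xyz": [0, 0, 0], "turn": 0},
  {"xyz": [0, 0, 0], "turn": 0},
])

```text
clock: 13.47
tcp_pos: [0.4653, 0.2992, 0.2658]
orientation: [0.352, 3.121, 0.001]
contact_force: [-0.3, 0.0, 0.2]
grip_width: 0.0851
```

```bash
python3 - <<'E'
from h import *
o=readout.get_obs();print(o['clock'],o['tcp_pos'].round(4))
shot('wrist','w12');d=load('w12')
hsv=cv2.cvtColor(d['im'],cv2.COLOR_RGB2HSV)
c=scan(d,proj(d,[.465,.2997,.05]),48,70)
for z in (.04,.05,.06):print(z,circ([onz(d,u,v,z) for u,v in c]))
E
```

```text
13.4667 [0.4653 0.2992 0.2658]
0.04 (array([0.46867217, 0.29912381]), np.float64(0.03232343952823191), np.float64(0.00048570698727882003))
0.05 (array([0.46488211, 0.29993755]), np.float64(0.030660888176822075), np.float64(0.00046035943166256))
0.06 (array([0.46109225, 0.30075139]), np.float64(0.028998181685081063), np.float64(0.0004349818963448193))
```

View pics/w12.png

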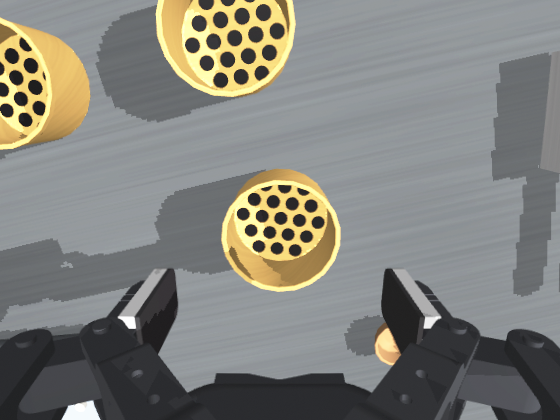

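Request:
apply_moves([
  {"xyz": [-0.0004, 0.0006, -0.025], "turn": 0},
  {"xyz": [0, 0, -0.025], "turn": 0},
  {"xyz": [0, 0, -0.0215], "turn": 0},
  {"xyz": [0, 0, 0], "turn": 0},
  {"xyz": [0, 0, 0], "turn": 0},
])

```text
clock: 13.93
tcp_pos: [0.4644, 0.2998, 0.1933]
orientation: [-0.352, -3.121, 0.002]
contact_force: [1.4, 0.1, 0.4]
grip_width: 0.0855
```

Request:
apply_moves([
  {"xyz": [0, 0, 0], "turn": 0},
  {"xyz": [0, 0, 0], "turn": 0},
  {"xyz": [0, 0, 0], "turn": 0},
  {"xyz": [0, 0, 0], "turn": 0},
  {"xyz": [0, 0, 0], "turn": 0},
  {"xyz": [0, 0, 0], "turn": 0},
  {"xyz": [0, 0, 0], "turn": 0},
], claw=1, squeeze=30)

```text
clock: 14.52
tcp_pos: [0.4649, 0.3004, 0.1953]
orientation: [0.352, 3.12, 0.003]
contact_force: [-1.0, -2.0, 6.9]
grip_width: 0.0648
```

Request:
apply_moves([
  {"xyz": [0, 0, 0.01], "turn": 0},
  {"xyz": [0, 0, 0.02], "turn": 0},
  {"xyz": [0, 0, 0.035], "turn": 0},
  {"xyz": [0, 0, 0.035], "turn": 0},
  {"xyz": [0, 0, 0.035], "turn": 0},
  {"xyz": [0, 0, 0.035], "turn": 0},
  {"xyz": [0, 0, 0.035], "turn": 0},
  {"xyz": [0, 0, 0.03], "turn": 0},
  {"xyz": [0, 0, 0.02], "turn": 0},
  {"xyz": [0, 0, 0.01], "turn": 0},
  {"xyz": [0, 0, 0], "turn": 0},
])

```text
clock: 15.43
tcp_pos: [0.4642, 0.3002, 0.4615]
orientation: [0.351, 3.118, 0.006]
contact_force: [0.2, 0.0, -0.8]
grip_width: 0.0651
```

Request:
apply_moves([
  {"xyz": [0.011, -0.014, 0], "turn": 0},
  {"xyz": [0.02, -0.027, 0], "turn": 0},
  {"xyz": [0.022, -0.029, 0], "turn": 0},
  {"xyz": [0.022, -0.029, 0], "turn": 0},
  {"xyz": [0.022, -0.029, 0], "turn": 0},
  {"xyz": [0.022, -0.029, 0], "turn": 0},
  {"xyz": [0.022, -0.029, 0], "turn": 0},
  {"xyz": [0.019, -0.024, 0], "turn": 0},
  {"xyz": [0.01, -0.015, 0], "turn": 0},
  {"xyz": [0, 0, 0], "turn": 0},
  {"xyz": [0, 0, 0], "turn": 0},
  {"xyz": [0, 0, 0], "turn": 0},
])

```text
clock: 16.43
tcp_pos: [0.6334, 0.0762, 0.4568]
orientation: [-0.349, -3.119, 0.0]
contact_force: [0.2, -0.1, -1.7]
grip_width: 0.0649
```

```bash
python3 - <<'E'
from h import *
o=readout.get_obs();print(o['clock'],o['tcp_pos'].round(4),o['qvel'].round(3),o['grip_width'],o['contact_force'],o['orientation'])
tc=o['tcp_pos'];shot('wrist','w13');shot('scene','s13')
d=load('w13');p=scan(d,(280,300),68,90,1)
for dz in(.1353,.1453,.1553):
        c,rr,e=circ([onz(d,u,w,tc[2]-dz) for u,w in p]);print(dz,c-tc[:2],rr,e)
s=load('s13');cv2.imwrite('pics/s13c.png',cv2.resize(s['im'][120:300,220:420],None,fx=3,fy=3,interpolation=2)[:,:,::-1])
E
```

```text
16.4333 [0.6334 0.0762 0.4568] [-0.016 -0.009 -0.01  -0.004  0.     0.001  0.002] 0.0649022533157874 [ 0.18232626 -0.09168007 -1.74080388] [-3.48921319e-01 -3.11927287e+00  6.41624403e-05]
0.1353 [-0.00697015  0.00124308] 0.027991378439573215 0.0005678661924812417
0.1453 [-0.0008874  -0.00013619] 0.030671943548578794 0.0006222176393386945
0.1553 [ 0.00519574 -0.00151535] 0.03335270448446591 0.000676575287188943
```

View pics/s13c.png

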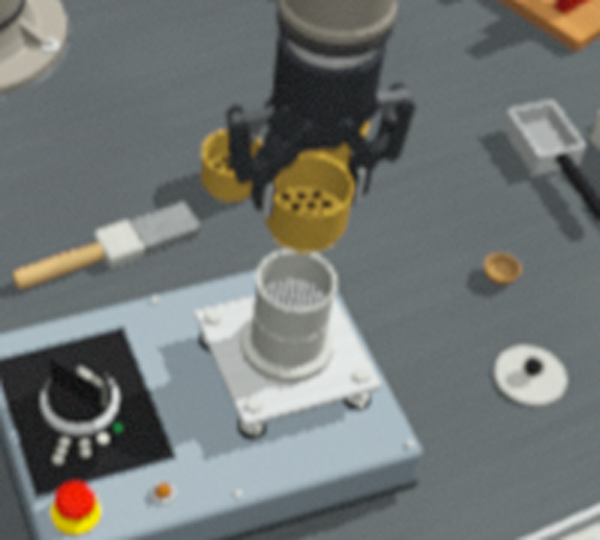

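View pics/w13.png

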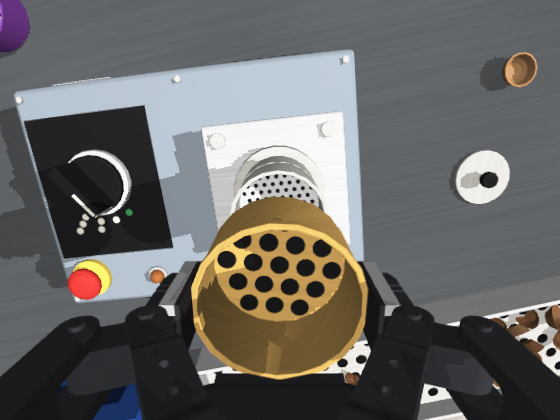

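Request:
apply_moves([
  {"xyz": [0.0012, -0.0007, -0.02], "turn": 0},
  {"xyz": [0, 0, -0.018], "turn": 0},
  {"xyz": [0, 0, -0.012], "turn": 0},
  {"xyz": [0, 0, -0.003], "turn": 0},
  {"xyz": [0, 0, 0], "turn": 0},
  {"xyz": [0, 0, 0], "turn": 0},
  {"xyz": [0, 0, 0], "turn": 0},
])

```text
clock: 17.12
tcp_pos: [0.6356, 0.0747, 0.4065]
orientation: [0.35, 3.12, 0.001]
contact_force: [0.6, 0.1, -1.4]
grip_width: 0.0649
```

```bash
python3 - <<'E'
from h import *
o=readout.get_obs();print(o['clock'],o['tcp_pos'].round(4))
shot('scene','s14')
s=load('s14');cv2.imwrite('pics/s14c.png',cv2.resize(s['im'][140:270,260:380],None,fx=5,fy=4.5,interpolation=2)[:,:,::-1])
E
```

```text
17.1167 [0.6356 0.0747 0.4065]
```

View pics/s14c.png

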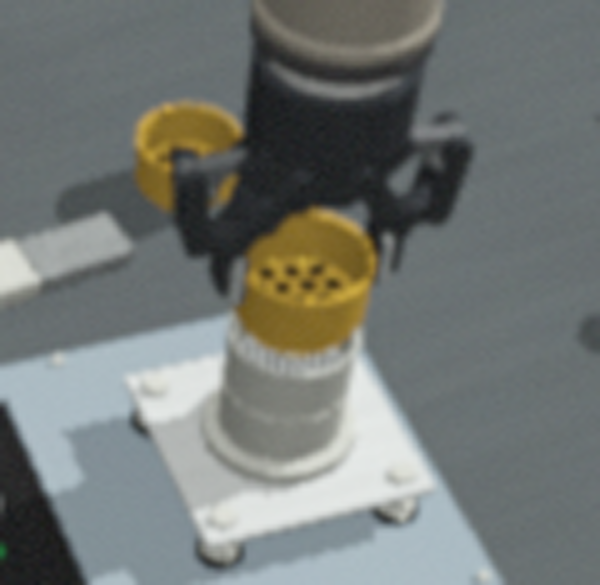

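Aligned above. I'm lowering slowly with a sub-millimetre correction.

Request:
apply_moves([
  {"xyz": [-0.0007, 0.0007, -0.003], "turn": 0},
  {"xyz": [0, 0, -0.003], "turn": 0},
  {"xyz": [0, 0, -0.003], "turn": 0},
  {"xyz": [0, 0, -0.003], "turn": 0},
  {"xyz": [0, 0, -0.002], "turn": 0},
  {"xyz": [0, 0, 0], "turn": 0},
])

```text
clock: 17.67
tcp_pos: [0.6344, 0.0752, 0.3906]
orientation: [-0.351, -3.121, 0.001]
contact_force: [-0.9, -0.2, -2.3]
grip_width: 0.0645
```

Request:
apply_moves([
  {"xyz": [0, 0, -0.002], "turn": 0},
  {"xyz": [0, 0, -0.002], "turn": 0},
  {"xyz": [0, 0, 0], "turn": 0},
])

```text
clock: 17.92
tcp_pos: [0.6345, 0.0752, 0.3869]
orientation: [-0.351, -3.121, 0.0]
contact_force: [-0.1, -0.1, -1.9]
grip_width: 0.0649
```

Request:
apply_moves([
  {"xyz": [0, 0, -0.002], "turn": 0},
  {"xyz": [0, 0, -0.001], "turn": 0},
  {"xyz": [0, 0, 0], "turn": 0},
])

```text
clock: 18.17
tcp_pos: [0.6345, 0.0752, 0.384]
orientation: [-0.351, -3.121, 0.0]
contact_force: [0.8, 0.1, -1.1]
grip_width: 0.0652
```

Request:
apply_moves([
  {"xyz": [0, 0, -0.0007], "turn": 0},
  {"xyz": [0, 0, 0], "turn": 0},
  {"xyz": [0, 0, 0], "turn": 0},
])

```text
clock: 18.42
tcp_pos: [0.6346, 0.0752, 0.3836]
orientation: [0.351, 3.122, 0.0]
contact_force: [-0.6, 0.5, -1.6]
grip_width: 0.0652
```

Request:
apply_moves([
  {"xyz": [0, 0, -0.0007], "turn": 0},
  {"xyz": [0, 0, 0], "turn": 0},
  {"xyz": [0, 0, 0], "turn": 0},
])

```text
clock: 18.67
tcp_pos: [0.6347, 0.0752, 0.3834]
orientation: [0.351, 3.121, 0.001]
contact_force: [-0.8, 0.4, 2.6]
grip_width: 0.0648
```

Request:
apply_moves([
  {"xyz": [0, 0, 0], "turn": 0},
  {"xyz": [0, 0, 0], "turn": 0},
  {"xyz": [0, 0, 0], "turn": 0},
  {"xyz": [0, 0, 0], "turn": 0},
  {"xyz": [0, 0, 0], "turn": 0},
  {"xyz": [0, 0, 0], "turn": 0},
], claw=-1)

```text
clock: 19.17
tcp_pos: [0.6346, 0.0752, 0.3828]
orientation: [-0.351, -3.122, 0.0]
contact_force: [0.9, 0.0, 0.5]
grip_width: 0.0853
```

Request:
apply_moves([
  {"xyz": [0, 0, 0.01], "turn": 0},
  {"xyz": [0, 0, 0.02], "turn": 0},
  {"xyz": [0, 0, 0.03], "turn": 0},
  {"xyz": [0, 0, 0.03], "turn": 0},
  {"xyz": [0.02, -0.003, 0.02], "turn": 0},
  {"xyz": [0.03, -0.006, 0], "turn": 0},
  {"xyz": [0.02, -0.006, 0], "turn": 0},
  {"xyz": [0, 0, 0], "turn": 0},
  {"xyz": [0, 0, 0], "turn": 0},
  {"xyz": [0, 0, 0], "turn": 0},
])

```text
clock: 20.0
tcp_pos: [0.7041, 0.0604, 0.4929]
orientation: [-0.351, -3.121, -0.0]
contact_force: [-0.1, 1.1, -0.4]
grip_width: 0.0853
```

```bash
python3 - <<'E'
from h import *
o=readout.get_obs();print(o['clock'],o['tcp_pos'].round(4),o['grip_width'],o['contact_force'])
shot('scene','s15');shot('wrist','w15')
d=load('w15');g=proj(d,[.6345,.0752,.238]);print(g);p=scan(d,g,44,70)
for z in(.228,.238,.248):print(z,circ([onz(d,u,v,z) for u,v in p]),len(p))
s=load('s15');cv2.imwrite('pics/s15c.png',cv2.resize(s['im'][140:270,260:380],None,fx=5,fy=4.5,interpolation=2)[:,:,::-1])
E
```

```text
20.0 [0.7041 0.0604 0.4929] 0.08531297181423475 [-0.08470872  1.11479935 -0.35790281]
(np.float64(277.83262080801694), np.float64(108.1787010547608))
0.228 (array([0.63468286, 0.0749013 ]), np.float64(0.03217731144736494), np.float64(0.0001341746122095792)) 180
0.238 (array([0.63462813, 0.07495777]), np.float64(0.030802951376845633), np.float64(0.00012845116686214196)) 180
0.248 (array([0.63457342, 0.07501422]), np.float64(0.029428584080076915), np.float64(0.00012272683893752349)) 180
```

View pics/s15c.png

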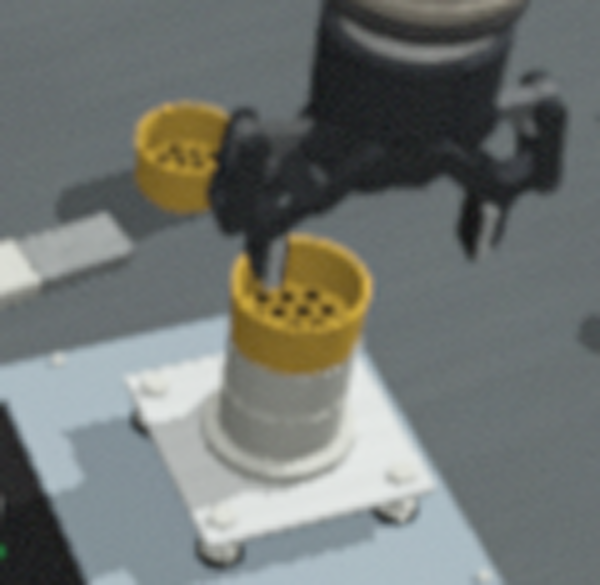

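View pics/w15.png

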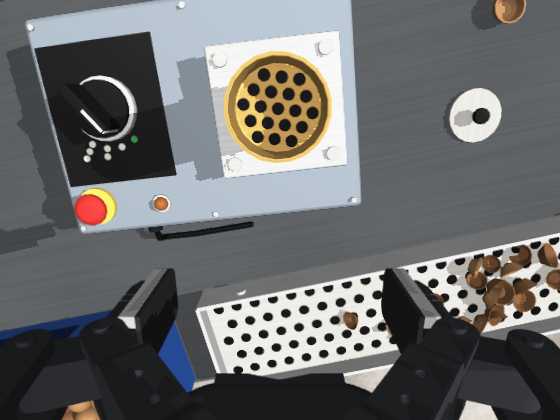

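Request:
apply_moves([
  {"xyz": [-0.018, -0.028, 0], "turn": 0.11},
  {"xyz": [-0.018, -0.028, 0], "turn": 0.12},
  {"xyz": [-0.018, -0.028, 0], "turn": 0.12},
  {"xyz": [-0.018, -0.028, 0], "turn": 0.12},
  {"xyz": [-0.018, -0.028, 0], "turn": 0.12},
  {"xyz": [-0.018, -0.025, 0], "turn": 0.12},
  {"xyz": [-0.0025, -0.0015, 0], "turn": 0},
  {"xyz": [0, 0, -0.03], "turn": 0},
  {"xyz": [0, 0, -0.03], "turn": 0},
  {"xyz": [0, 0, 0], "turn": 0},
  {"xyz": [0, 0, 0], "turn": 0},
  {"xyz": [0, 0, 0], "turn": 0},
], claw=0)

```text
clock: 21.1
tcp_pos: [0.5944, -0.1059, 0.4345]
orientation: [-0.756, 3.048, -0.001]
contact_force: [0.5, -0.9, -0.4]
grip_width: 0.0428
```

```bash
python3 - <<'E'
from h import *
from scipy.spatial.transform import Rotation as Ro
o=readout.get_obs();y=Ro.from_rotvec(o['orientation']).as_matrix()[:,1]
print(o['clock'],o['joints'].round(2),o['tcp_pos'].round(4),o['grip_width'],np.arctan2(y[1],y[0])-np.pi/2)
shot('scene','s16');shot('wrist','w16')
s=load('s16');cv2.imwrite('pics/s16c.png',cv2.resize(s['im'][140:310,180:400],None,fx=3.5,fy=3.5,interpolation=2)[:,:,::-1])
E
```

```text
21.1 [-0.08  0.33  0.19  1.71 -0.07  1.1   2.19] [ 0.5944 -0.1059  0.4345] 0.04280095392588434 0.4865861278048227
```

View pics/s16c.png

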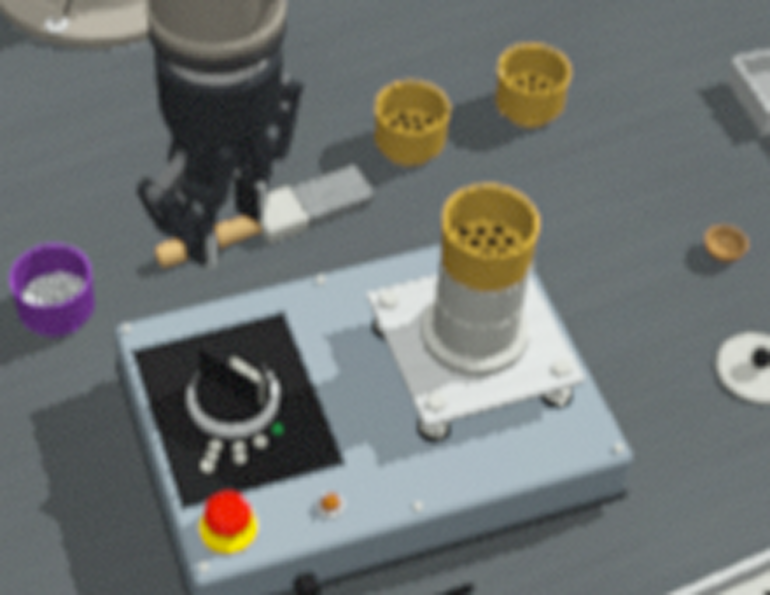

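View pics/w16.png

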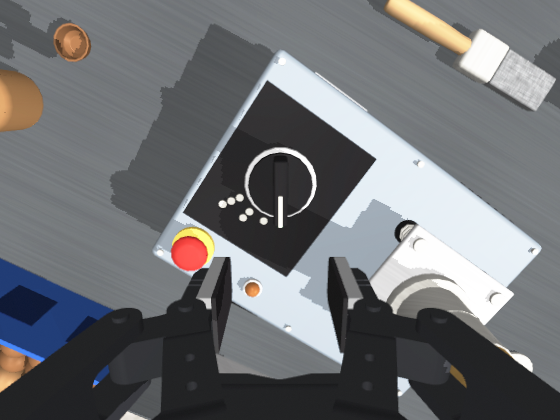

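Request:
apply_moves([
  {"xyz": [-0.0008, -0.0004, -0.035], "turn": 0},
  {"xyz": [0, 0, -0.035], "turn": 0},
  {"xyz": [0, 0, -0.035], "turn": 0},
  {"xyz": [0, 0, -0.025], "turn": 0},
  {"xyz": [0, 0, -0.015], "turn": 0},
  {"xyz": [0, 0, -0.01], "turn": 0},
  {"xyz": [0, 0, -0.007], "turn": 0},
  {"xyz": [0, 0, 0], "turn": 0},
  {"xyz": [0, 0, 0], "turn": 0},
  {"xyz": [0, 0, 0], "turn": 0},
])

```text
clock: 22.03
tcp_pos: [0.5939, -0.1068, 0.2724]
orientation: [-0.756, 3.047, -0.001]
contact_force: [0.9, -0.1, 0.3]
grip_width: 0.0425
```

```bash
python3 - <<'E'
from h import *
o=readout.get_obs();print(o['clock'],o['tcp_pos'].round(4),o['grip_width'],o['contact_force'])
shot('wrist','w17')
E
```

```text
22.0333 [ 0.5939 -0.1068  0.2724] 0.04247512158449983 [ 0.86115276 -0.1288797   0.31356463]
```

View pics/w17.png

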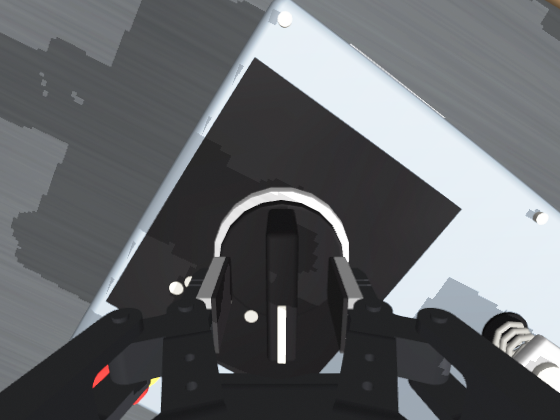

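Request:
apply_moves([
  {"xyz": [0, 0, 0], "turn": 0},
  {"xyz": [0, 0, 0], "turn": 0},
  {"xyz": [0, 0, 0], "turn": 0},
  {"xyz": [0, 0, 0], "turn": 0},
  {"xyz": [0, 0, 0], "turn": 0},
  {"xyz": [0, 0, 0], "turn": 0},
  {"xyz": [0, 0, 0], "turn": 0},
  {"xyz": [0, 0, 0], "turn": 0},
], claw=1, squeeze=40)

```text
clock: 22.75
tcp_pos: [0.5934, -0.1065, 0.2716]
orientation: [-0.756, 3.049, 0.0]
contact_force: [-2.1, 0.7, 5.7]
grip_width: 0.0108
```

```bash
python3 - <<'E'
from h import *
o=readout.get_obs();print(o['clock'],o['tcp_pos'].round(4),o['grip_width'],o['contact_force'],o['moment'])
E
```

```text
22.75 [ 0.5934 -0.1065  0.2716] 0.010849789946159266 [-2.09247833  0.7426036   5.71765549] [ 0.2262626   0.3854971  -0.04951598]
```

Request:
apply_moves([
  {"xyz": [0, 0, 0], "turn": -0.1},
  {"xyz": [0, 0, 0], "turn": -0.1},
  {"xyz": [0, 0, 0], "turn": -0.1},
  {"xyz": [0, 0, 0], "turn": -0.1},
  {"xyz": [0, 0, 0], "turn": -0.1},
  {"xyz": [0, 0, 0], "turn": -0.1},
  {"xyz": [0, 0, 0], "turn": 0},
  {"xyz": [0, 0, 0], "turn": 0},
])

```text
clock: 23.42
tcp_pos: [0.5934, -0.1064, 0.2716]
orientation: [0.178, 3.136, 0.0]
contact_force: [-1.7, 0.8, 6.3]
grip_width: 0.0114
```

```bash
python3 - <<'E'
from h import *
o=readout.get_obs();print(o['clock'],o['tcp_pos'].round(4),o['grip_width'],o['contact_force'],o['moment'])
shot('wrist','w18');shot('scene','s18')
s=load('s18');cv2.imwrite('pics/s18c.png',cv2.resize(s['im'][140:310,180:400],None,fx=3.5,fy=3.5,interpolation=2)[:,:,::-1])
E
```

```text
23.4167 [ 0.5934 -0.1064  0.2716] 0.011351575272275875 [-1.68231622  0.754783    6.3438787 ] [0.19978408 0.56500457 0.08458902]
```

View pics/w18.png

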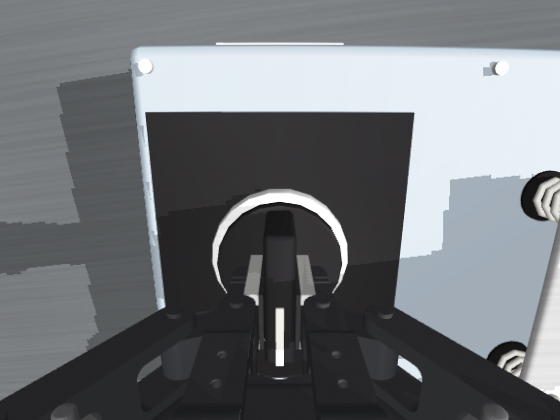

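View pics/s18c.png

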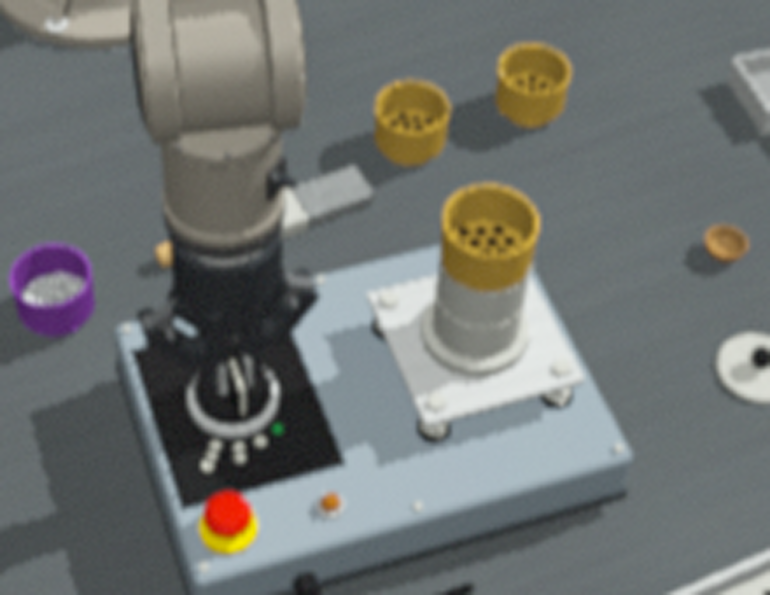

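Request:
apply_moves([
  {"xyz": [0, 0, 0], "turn": -0.1},
  {"xyz": [0, 0, 0], "turn": -0.1},
  {"xyz": [0, 0, 0], "turn": -0.1},
  {"xyz": [0, 0, 0], "turn": -0.1},
  {"xyz": [0, 0, 0], "turn": -0.1},
  {"xyz": [0, 0, 0], "turn": -0.1},
  {"xyz": [0, 0, 0], "turn": -0.01},
  {"xyz": [0, 0, 0], "turn": 0},
  {"xyz": [0, 0, 0], "turn": 0},
  {"xyz": [0, 0, 0], "turn": 0},
])

```text
clock: 24.35
tcp_pos: [0.5934, -0.1064, 0.2716]
orientation: [1.111, 2.938, 0.001]
contact_force: [-2.3, 1.5, 6.5]
grip_width: 0.0111
```

Request:
apply_moves([
  {"xyz": [0, 0, 0], "turn": 0},
  {"xyz": [0, 0, 0], "turn": 0},
  {"xyz": [0, 0, 0], "turn": 0},
  {"xyz": [0, 0, 0], "turn": 0},
  {"xyz": [0, 0, 0], "turn": 0},
  {"xyz": [0, 0, 0], "turn": 0},
  {"xyz": [0, 0, 0], "turn": 0},
  {"xyz": [0, 0, 0], "turn": 0},
  {"xyz": [0, 0, 0], "turn": 0},
  {"xyz": [0, 0, 0], "turn": 0},
  {"xyz": [0, 0, 0], "turn": 0},
  {"xyz": [0, 0, 0], "turn": 0},
])

```text
clock: 25.35
tcp_pos: [0.5934, -0.1063, 0.2716]
orientation: [1.111, 2.938, 0.001]
contact_force: [-1.7, 1.0, 5.9]
grip_width: 0.011
```

```bash
python3 - <<'E'
from h import *
from scipy.spatial.transform import Rotation as Ro
o=readout.get_obs();y=Ro.from_rotvec(o['orientation']).as_matrix()[:,1]
print(o['clock'],o['tcp_pos'].round(4),o['grip_width'],o['contact_force'],o['moment'],np.arctan2(y[1],y[0])-np.pi/2)
shot('wrist','w19');shot('scene','s19')
s=load('s19');cv2.imwrite('pics/s19c.png',cv2.resize(s['im'][140:310,180:400],None,fx=3.5,fy=3.5,interpolation=2)[:,:,::-1])
E
```

```text
25.35 [ 0.5934 -0.1063  0.2716] 0.011020586860864403 [-1.70225193  0.96386525  5.93875336] [0.27646213 0.4755444  0.07496908] -0.7230904827156104
```

View pics/w19.png

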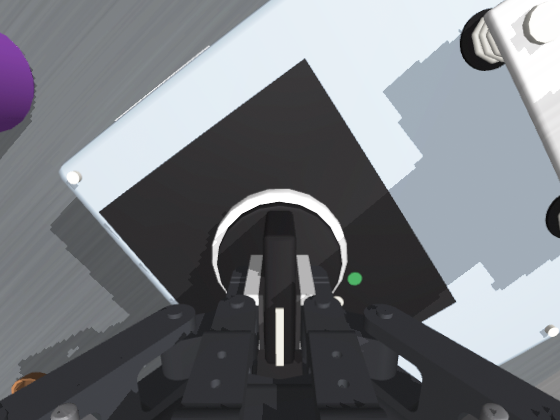

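View pics/s19c.png

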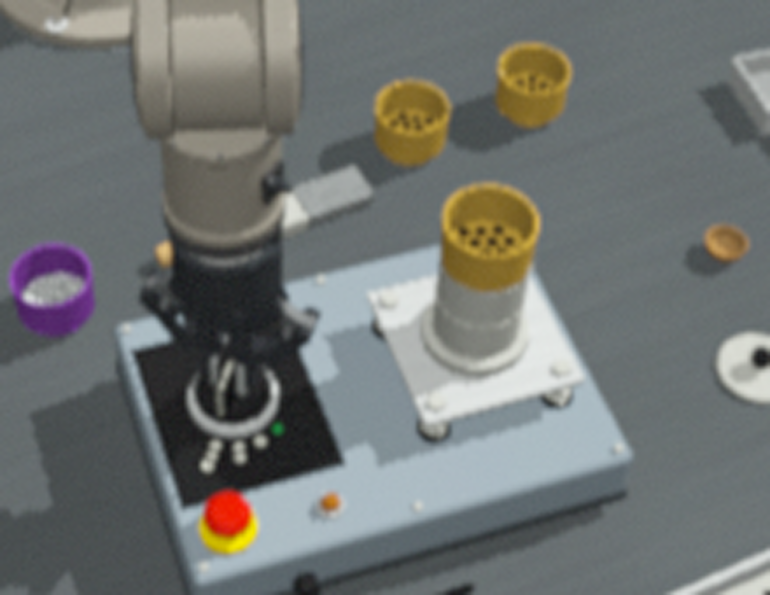

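Request:
apply_moves([
  {"xyz": [0, 0, 0], "turn": 0},
  {"xyz": [0, 0, 0], "turn": 0},
  {"xyz": [0, 0, 0], "turn": 0},
  {"xyz": [0, 0, 0], "turn": 0},
  {"xyz": [0, 0, 0], "turn": 0},
  {"xyz": [0, 0, 0], "turn": 0},
])

```text
clock: 25.95
tcp_pos: [0.5934, -0.1064, 0.2716]
orientation: [1.111, 2.938, 0.001]
contact_force: [-2.4, 1.2, 5.4]
grip_width: 0.0114
```

```bash
python3 - <<'E'
from h import *
print(readout.get_obs()['grip_width'])
print(r.hand_in())
E
```

```text
0.01136079338039953
the job is handed in; nothing more can be done
None
```

I nested the fine steel sieve in the pan and the farthest brass sieve in the fine one. I then gripped the dial, turned it clockwise to three dots, and handed the job in at about 26 s with the dial still held.

- **Nest:** after release, the three rim centres measured within about 0.6 mm of each other. The rim heights fitted 158, 198 and 238 mm. Both sieves were lowered in and let go only once they touched down, and the last scene picture shows the stack upright and clear of the gripper.
- **Dial:** the gripper, still on the bar, is at −0.723 rad, against about −0.716 for three dots, so the dial is at about 1.21 rad. I inferred this from the gripper's heading, as there is no direct reading of the dial angle. It had been held steady for about 1.6 s at hand-in.
- **Disagreements:**
  - The bar's rest angle read about 0.03 rad different from its pointer line (0.517) than from the shaker's layout (0.485). I used 0.49, and the bar then looked aligned in the wrist view.
  - The top and wrist views put the coarse rim at 41 mm, not 50 mm. I went by the rim's size in the wrist view, which fits 50 mm, and the grasp and seating bore that out.
- **Bystanders:** I never touched the lid, brush, jar, wrench, scoop or shells. I did not measure their positions again at the end.

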